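# Free the seized knob of a plate press and snug it down

### The job

The knob of the small plate press has seized in its parked position. Break the black bar knob loose with a short firm clockwise twist, then keep turning it clockwise until the rubber foot holds the white well plate down snugly, by feel, with roughly 12 N; 25 N or more would crack the plate. Let go of the knob, and leave the plate in its nest and the bottles and the vial around the press where they stand.

Things in the scene. Friction and masses are not known exactly. Their poses are not given: they have to be found in the camera images.
- press: Plate press fixed to the bench. White base 110 (its x) x 180 (its y) x 12 mm; two steel posts of 16 mm diameter at y = +-80 mm carry a white bridge, 40 mm wide (x), 184 mm long (y), 88 to 104 mm above the bench; the knob is on top of its middle. Origin: centre of the base's underside, on the bench, exactly below the knob's axis; z up.
- knob_grip (a point): Point on the knob's vertical axis 132.5 mm above the bench, mid height of its grip bar. Black knob: round skirt, diameter 48 mm, 106.5 to 116.5 mm above the bench; across it an upright bar 54 mm long, 16 mm thick, 116.5 to 148.5 mm above the bench. Turns with the knob: x along the bar (to the white mark), y across its thickness, z up. The knob keeps its height.
- knob (a joint): Knob angle, rad: 0 parked (bar across the bridge), grows clockwise from above, stop at 3.0. Seized: the first 0.1 to 0.3 rad need up to about 0.7 N m, fading by 0.4 rad for good. Then an even friction of 0.26 N m; it stays where left. 1 rad lowers the ram 10 mm. Once the foot bears on the plate each N of foot load adds 0.010 N m (counter-clockwise on the tool): 0.6 N m per rad.
- ram: Steel ram, rod of 21 mm diameter under the bridge; moves straight down, does not turn. Origin: on the axis at its lower end, 54 mm above the bench when parked. Below it a brass sleeve and a sprung black rubber foot, diameter 40 mm, 6 N per mm. The sleeve was set by hand to stick out by an unknown amount: the foot meets the plate at a knob angle of 0.8 to 2.0 rad, to be felt.
- plate: White 96-well plate, 86 (x) x 128 (y) x 16 mm, 80 g, loose, lying on the base of the press between low aluminium lips. Origin: centre of its underside, 12 mm above the bench; the foot comes down on its middle.
- amber: Amber glass bottle with black cap, diameter 52 mm, 125 mm tall, loose on the bench. Bystander. Origin: centre of its underside.
- redcap: White reagent bottle with red cap, diameter 48 mm, 85 mm tall, loose on the bench. Bystander. Origin: centre of its underside.
- vial: Clear vial with orange screw cap, diameter 38 mm, 66 mm tall, loose on the bench. Bystander. Origin: centre of its underside.

How it is judged:
By the outcome, as a careful person would: the job done as asked, in the order asked, and still so for the second after the job is handed in, with the robot touching nothing.
It also fails if it takes over 67 s, if anything falls off the work surface, if the arm or the gripper's body presses on something with over 40 N, if the wrist force passes 120 N, or if a joint passes its speed limit or range.

### The arm

A 6-joint arm with a two-finger parallel gripper is mounted at the origin on a cart in front of the work surface, level with it; the furniture and walls round the work are solid. World frame = base frame: x ahead of the robot, y to its left, z up, the work surface at z = 0. Lengths are in mm, angles in rad, forces in N, time in s.
With the tool pointing down it reaches from about 300 to 775 mm from the base axis. Payload 14.6 kg.
Tool frame: the origin (TCP) lies between the finger pads; the fingertips stand manip.tip_reach ahead of it and the grasp point (between the pads) lies 5 mm behind it (manip.tip_reach is the distance from the TCP to the fingertips, in mm); z points along the fingers, y is the line along which they close (so a half turn about z gives the same grasp; the last joint's range is limited). The gripper opens to 94 mm and grips with 3 to 60 N. Pads are 16 mm wide; open, the fingers measure 119 mm over their backs; the gripper's body (75 mm by 177 mm) begins 78 mm behind the grasp point.
Start: joints at [-1.271, 0.3, 1.521, -0, 1.321, -0.067], TCP at [197.239, -513.406, 219.446] pointing down, gripper open.
Joint ranges: [-3.03, 3.03], [-0.79, 2.21], [0.23, 2.52], [-1.04, 4.18], [0, 3.07], [-2.55, 2.55]. Speed limits (rad/s): [2.22, 2.22, 2.57, 3.14, 3.14, 3.14].

### API

Orientations are given as [roll, pitch, yaw] about the fixed x, y, z axes, in that order (R = Rz(yaw) Ry(pitch) Rx(roll)).
In Python, from cell import manip gives the robot as it stands. The module is installed in compiled form; this text tells all that it offers.
- The arm moves only by the shell command python3 -m creep 'ROWS' [FORCE]. ROWS is JSON, a list of rows, each a list of 3 entries, a list of its own where there are three numbers: the opening, from -1 (shut) to 1 (fully open), then the shift along the tool's x, y, z in cm, then the turn about the tool's z in units of 5 degrees (1.0 is 5 degrees). In form: [[grip, [tx, ty, tz], roll], ...]. A call has 1 to 12 rows; each row is the pose to reach, as a shift and turn from the pose commanded when the call began, along the tool's axes at that moment; what a row does not reach only later rows make up. A row lasts 1/10 s, in which the tool goes at most 50 mm and 8.59 degrees, less where a joint would pass 70% of its speed; a pose out of reach is approached as far as the arm can. A call with a gripper value outside its range is refused whole. The fingers move at their own pace and stop on an object; FORCE is the grip in N (left out, the last holds). Time passes only in rows, so rows that repeat a pose let the fingers close. It gives the time, the measured TCP pose, the force, the opening and the grip force at its end, in the units of the state.
- manip.read_state(): the state, without advancing time (a new reading comes with each control period).
- manip.camera(name): name is "side" or "top" or "wrist"; returns the picture (384x512x3 uint8, red, green, blue); there is no depth.
- manip.camera_params(name): a dict with "fovy" (degrees; the focal length in pixels is half the picture's height over the tangent of half this angle, whatever the lens; pixels are square), "cx", "cy" (the principal point, pixels), "k1" (the pictures are not rectified: a ray, as slopes to the right and down, at radius r is drawn at 1 + k1 r^2 times it, then the intrinsics apply), "origin" and "attitude" of the camera in the world. Camera axes: x right, y down, z forward; pixel columns grow to the right and rows downward; lengths in mm; the calibration is good to about 2 mm. A picture is of the moment at which its call begins: read the wrist's pose just before it. camera_params takes no time and is no camera call; for the wrist camera it gives the pose at the moment of the call.
- manip.sign_off(): hands the job in; it is judged then, once.
The state is a dict: "clock": time; "joints": joint angles; "qd": joint speeds; "effort": joint torques, N m; "eef_pos": TCP position; "eef_rot": TCP orientation; "wrist_force": force on the tool from outside, world axes, zero at the start; "moment": the same for the moment, N m; "finger_gap": finger opening in mm; "finger_force": force on a finger pad.
Only numpy, scipy, OpenCV 4.12 (cv2) and the standard library are available. Lean on these libraries where they do the work, as an engineer would, in place of code of your own. Each camera call takes 0.05 s, during which the arm holds its last target. There are 200 camera calls.

## Working session

There is one attempt and no reset: what is moved stays moved. The work goes in short steps, Python scripts to look and compute and a shell command to move; the robot and the scene stay as the last step left them, time stands still between calls to the robot, and variables do not carry over. Pictures are saved under pics/ and viewed, at most 10 in all, crops included, and the job is handed in when it is done.

```bash
mkdir -p pics
python3 - <<'E'
from cell import manip
import cv2,numpy as np
a=[manip.camera(n) for n in("side","top")]
for n in("side","top","wrist"):
    p=manip.camera_params(n);print(n,{k:np.round(v,4).tolist() for k,v in p.items()})
for n,i in zip(("side","top"),a): cv2.imwrite(f"pics/{n}0.png",i[:,:,::-1])
s=manip.read_state();print(s,manip.tip_reach)
E
```

```text
side {'fovy': 53.4893, 'cx': 252.0589, 'cy': 188.8459, 'k1': -0.0636, 'origin': [242.6567, 988.5863, 498.8321], 'attitude': [-2.0347, 0.0224, -2.7425]}
top {'fovy': 42.7211, 'cx': 258.6738, 'cy': 196.1222, 'k1': -0.0813, 'origin': [481.9115, 232.4115, 1236.3949], 'attitude': [-3.0876, 0.0034, -1.5717]}
wrist {'fovy': 61.3104, 'cx': 250.9703, 'cy': 196.5434, 'k1': 0.025, 'origin': [263.3382, -487.1007, 383.9969], 'attitude': [2.896, 0.0008, -1.2048]}
{'clock': 0.1, 'joints': array([-1.27062165e+00,  3.00397862e-01,  1.52151866e+00,  8.53173188e-06,
        1.32069810e+00, -6.66102885e-02]), 'qd': array([ 1.47835474e-03, -1.82465986e-03, -4.12434516e-05,  9.49293446e-04,
        8.46379312e-04,  7.72363986e-04]), 'effort': array([ 2.38157329e-03, -5.32648766e+01, -3.53286052e+01,  7.09847594e-02,
        2.34990148e-02, -4.96891846e-05]), 'eef_pos': array([ 197.16738587, -513.20774553,  218.95290242]), 'eef_rot': array([-3.14057350e+00, -7.62689551e-05,  3.66782806e-01]), 'wrist_force': array([0.06461924, 0.65233634, 0.25870223]), 'moment': array([-0.02654449, -0.01541949,  0.02326739]), 'finger_force': 0.0, 'finger_gap': 94.48515574724468} 14.0
```

View pics/side0.png

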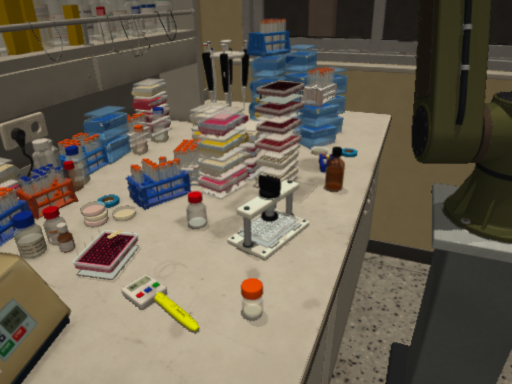

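View pics/top0.png

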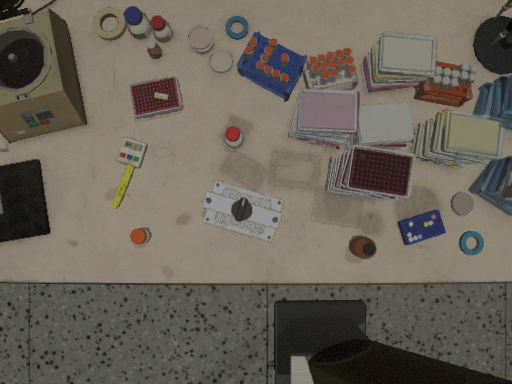

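Side view: the knob is at about (269,187) and its skirt at (269,213). Around the press are the amber bottle (335,170), the red cap (196,210) and the vial (252,298). Top view: knob (242,209), bridge running from (205,207) to (280,215), vial (139,236), redcap (233,136), amber (362,246).

```bash
cat > h.py <<'E'
import numpy as np,cv2
from scipy.spatial.transform import Rotation as R
def ray(p,uv):
    f=192/np.tan(np.radians(p['fovy']/2))
    d=(np.array(uv,float)-[p['cx'],p['cy']])/f
    s=d.copy()
    for _ in range(20): s=d/(1+p['k1']*(s@s))
    v=R.from_euler('xyz',p['attitude']).as_matrix()@np.r_[s,1]
    return np.array(p['origin'],float),v/np.linalg.norm(v)
def plane(p,uv,z):
    o,v=ray(p,uv);return o+v*(z-o[2])/v[2]
def tri(pa,ua,pb,ub):
    (o1,v1),(o2,v2)=ray(pa,ua),ray(pb,ub)
    t=np.linalg.lstsq(np.c_[v1,-v2],o2-o1,rcond=None)[0]
    a,b=o1+t[0]*v1,o2+t[1]*v2
    return (a+b)/2,np.linalg.norm(a-b)
E
python3 - <<'E'
from h import *
from cell import manip
pt,ps=manip.camera_params("top"),manip.camera_params("side")
t=cv2.imread("pics/top0.png");s=cv2.imread("pics/side0.png")
def blob(im,x0,y0,x1,y1,thr=75):
    m=(im.max(2)<thr).astype(np.uint8);k=np.zeros_like(m);k[y0:y1,x0:x1]=m[y0:y1,x0:x1]
    n,l,st,c=cv2.connectedComponentsWithStats(k);i=1+np.argmax(st[1:,4]);return l==i,st[i],c[i]
mt,st,ct=blob(t,222,190,262,228);ms,ss,cs=blob(s,255,168,285,202)
print(st,ct,ss,cs)
print("knob tri",tri(pt,ct,ps,cs),plane(pt,ct,140))
r=cv2.minAreaRect(np.argwhere(mt)[:,::-1].astype(np.float32));print(r)
b=cv2.boxPoints(r);print([plane(pt,q,148.5)[:2].round(1).tolist() for q in b])
for n,uv,z in(("vial",(139,236),66),("red",(233,134),85),("amber",(367,248),125),("stackcorner",(329,190),0),("stack2",(410,195),150)):print(n,plane(pt,uv,z).round())
A=cv2.resize(t[170:260,190:300],None,fx=5,fy=5,interpolation=2);B=cv2.resize(s[150:270,215:325],None,fx=4,fy=4,interpolation=2)
o=np.zeros((480,800,3),np.uint8);A=A[:480,:400*1+0] if 0 else cv2.resize(A,(440,360));o[:360,:360]=A[:,40:400];o[:,360:800]=B;cv2.imwrite("pics/crop.png",o)
E
```

```text
[232 198  20  23 327] [241.28440367 209.64525994] [258 175  22  24 442] [268.83031674 186.47963801]
knob tri (array([511.64927342, 275.73107937, 123.04760544]), np.float64(0.4278381850515667)) [510.99796449 275.00049397 140.        ]
((241.19229125976562, 209.5384521484375), (19.414506912231445, 20.801258087158203), 56.3099365234375)
[[516.2, 306.0], [541.7, 267.6], [505.9, 243.8], [480.4, 282.1]]
vial [450. 523.  66.]
red [692. 297.  85.]
amber [424.  -9. 125.]
stackcorner [564.  59.   0.]
stack2 [ 543. -102.  150.]
```

View pics/crop.png

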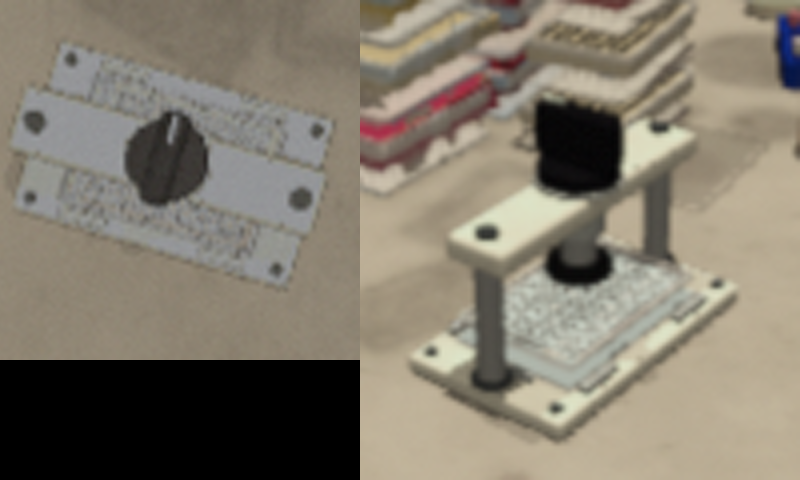

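Crop: the bar lies across the bridge with its white mark toward +x (crop (175,128)). The post caps at crop (34,121) and (300,198) are top-view (208.5,200.2) and (275,219.5). Next I compute the yaw and the move.

```bash
cat >> h.py <<'E'
def move(s,goal,yaw):
    M=R.from_euler('xyz',s['eef_rot']);d=M.inv().apply(np.array(goal)-s['eef_pos'])/10
    dy=-(yaw-s['eef_rot'][2]);
    print('at',s['eef_pos'].round(1),s['eef_rot'].round(3),'cm',d.round(2),'turn',round(np.degrees(dy)/5,2),'or',round(np.degrees(dy)/5-72,2),'j',s['joints'].round(2),'t',s['clock'])
E
python3 - <<'E'
from h import *
from cell import manip
pt=manip.camera_params("top")
a,b=plane(pt,(208.5,200.2),104),plane(pt,(275,219.5),104)
print(a,b,(a+b)/2,np.linalg.norm(a-b),"press yaw",-np.arctan2((a-b)[0],(a-b)[1]))
move(manip.read_state(),[490,270,260],np.pi-.283)
E
```

```text
[533.84237142 352.24980605 104.        ] [489.16219878 198.67325193 104.        ] [511.5022851  275.46152899 104.        ] 159.9439770747719 press yaw -0.2831159378161667
at [ 197.2 -513.2  219. ] [-3.141 -0.     0.367] cm [ 55.42 -62.61  -4.04] turn -28.55 or -100.55 j [-1.27  0.3   1.52  0.    1.32 -0.07] t 0.1
```

```bash
python3 -m creep '[[1,[0,0,-4],0],[1,[55.4,-62.6,-4],-28.5],[1,[55.4,-62.6,-4],-28.5],[1,[55.4,-62.6,-4],-28.5],[1,[55.4,-62.6,-4],-28.5],[1,[55.4,-62.6,-4],-28.5],[1,[55.4,-62.6,-4],-28.5],[1,[55.4,-62.6,-4],-28.5],[1,[55.4,-62.6,-4],-28.5],[1,[55.4,-62.6,-4],-28.5],[1,[55.4,-62.6,-4],-28.5],[1,[55.4,-62.6,-4],-28.5]]' 60
python3 - <<'E'
from h import *
from cell import manip
move(manip.read_state(),[490,270,260],np.pi-.283)
E
```

```text
clock: 1.3
eef_pos: [389.9, 3.9, 259.6]
eef_rot: [3.141, 0.0, 2.023]
wrist_force: [1.5, -1.2, 0.3]
finger_gap: 94.1
finger_force: 0.0
at [389.9   3.9 259.6] [3.141 0.    2.023] cm [19.56 20.63 -0.04] turn -9.57 or -81.57 j [-0.08 -0.1   1.87 -0.    1.37 -0.54] t 1.3
```

```bash
python3 -m creep '[[1,[19,20,0],-9.5],[1,[19,20,0],-9.5],[1,[19,20,0],-9.5],[1,[19,20,0],-9.5],[1,[19,20,0],-9.5],[1,[19,20,0],-9.5],[1,[19,20,0],-9.5],[1,[19,20,0],-9.5],[1,[19,20,0],-9.5],[1,[19,20,0],-9.5]]'
python3 - <<'E'
from h import *
from cell import manip
p=manip.camera_params("wrist");i=manip.camera("wrist");cv2.imwrite("pics/w1.png",i[:,:,::-1])
print({k:np.round(v,4).tolist() for k,v in p.items()})
move(manip.read_state(),[511.5,275.5,200],np.pi-.283)
E
```

```text
clock: 2.3
eef_pos: [488.2, 258.5, 259.8]
eef_rot: [3.141, 0.0, 2.844]
wrist_force: [0.3, 0.5, -0.3]
finger_gap: 93.7
finger_force: 0.0
{'fovy': 61.3104, 'cx': 250.9703, 'cy': 196.5434, 'k1': 0.025, 'origin': [420.8132, 280.1807, 424.8151], 'attitude': [2.8936, -0.0007, 1.2724]}
at [488.3 258.7 259.8] [3.141 0.    2.844] cm [-1.73  2.29  5.98] turn -0.16 or -72.16 j [ 0.42  0.28  1.46 -0.    1.41 -0.85] t 2.35
```

View pics/w1.png

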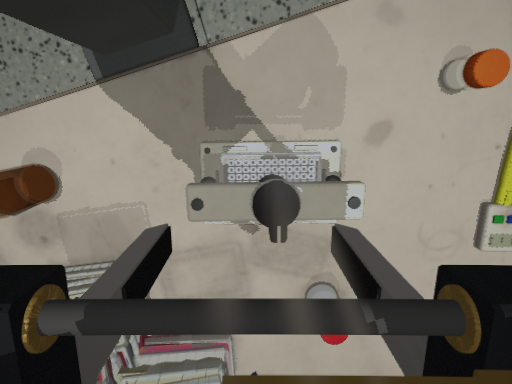

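Wrist view: bolt caps at (197,205) and (354,203), knob skirt about (276,203), the mark end of the bar at (279,235).

Run:
```python
from h import *
from cell import manip
p=manip.camera_params("wrist");pt=manip.camera_params("top")
for z in(104,): 
    a,b=plane(p,(197,205),z),plane(p,(354,203),z);print(a,b,(a+b)/2,np.linalg.norm(a-b),-np.arctan2((b-a)[0],(b-a)[1]))
A,B=(208.5,200.2),(275,219.5)
print(tri(p,(197,205),pt,B),tri(p,(354,203),pt,A))
i=cv2.imread("pics/w1.png");c=cv2.resize(i[160:260,220:340],None,fx=6,fy=6,interpolation=2);cv2.imwrite("pics/w1c.png",c[:,:])
```

```text
[490.86329779 200.9776452  104.        ] [536.15505547 355.51769075 104.        ] [513.50917663 278.24766798 104.        ] 161.04027133612198 -0.2850911429973059
(array([490.18331442, 199.61574744, 102.50321736]), np.float64(2.826317819133056)) (array([532.99012938, 352.20247747, 113.84558008]), np.float64(2.1376346295617563))
```

View pics/w1c.png

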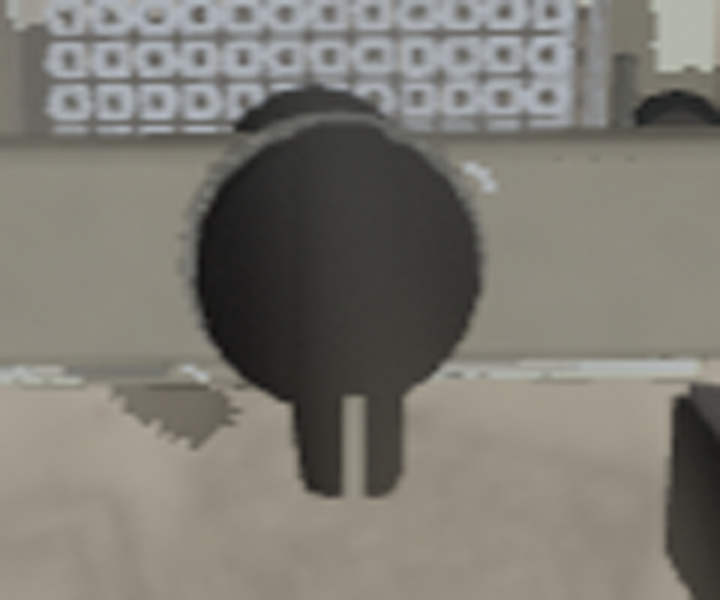

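Crop: the bar end is at crop (349,495), so (278.2,242.5) in the full picture. The bar is still across the bridge, and the two estimates of the axis agree to about 3 mm.

Run:
```python
from h import *
from cell import manip
p=manip.camera_params("wrist")
e=plane(p,(278.2,242.5),148.5);x=np.array([np.cos(-.284),np.sin(-.284),0])
print("end",e,"axis",e-27*x)
move(manip.read_state(),[512,276.5,160],np.pi-.284)
```

```text
end [536.45530247 270.93819577 148.5       ] axis [510.53685955 278.5035323  148.5       ]
at [488.3 258.7 259.8] [3.141 0.    2.844] cm [-1.74  2.4   9.98] turn -0.15 or -72.15 j [ 0.42  0.28  1.46 -0.    1.41 -0.85] t 2.35
```

```bash
python3 -m creep '[[0,[-1.75,2.45,0],-0.15],[0,[-1.75,2.45,2],-0.15],[0,[-1.75,2.45,6],-0.15],[0,[-1.75,2.45,9],-0.15],[0,[-1.75,2.45,10],-0.15],[0,[-1.75,2.45,10],-0.15],[0,[-1.75,2.45,10],-0.15],[0,[-1.75,2.45,10],-0.15]]'
python3 - <<'E'
from h import *
from cell import manip
p=manip.camera_params("wrist");i=manip.camera("wrist");cv2.imwrite("pics/w2.png",i[:,:,::-1])
move(manip.read_state(),[511.8,277,134],np.pi-.284)
E
```

```text
clock: 3.15
eef_pos: [512.8, 278.0, 161.3]
eef_rot: [3.14, 0.002, 2.859]
wrist_force: [0.8, 0.2, 0.3]
finger_gap: 46.7
finger_force: 0.0
at [512.7 278.  161.1] [3.140e+00 2.000e-03 2.859e+00] cm [ 0.06 -0.13  2.71] turn 0.01 or -71.99 j [ 0.43  0.42  1.49  0.    1.22 -0.85] t 3.2
```

View pics/w2.png

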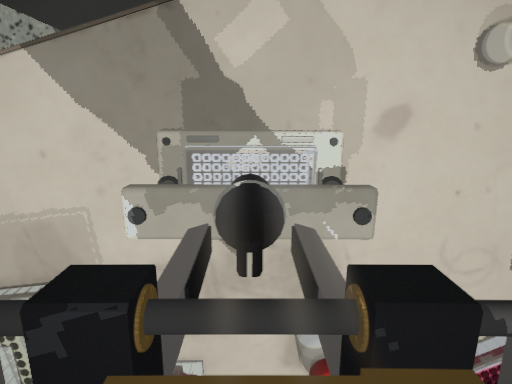

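The fingers (inner edges at x≈211 and 291) straddle the bar (x≈250) evenly, and the bolts (137 and 362) are symmetric about it. Descending and gripping.

```bash
python3 -m creep '[[0,[0.05,-0.05,1],0],[0,[0.05,-0.05,2.2],0],[0,[0.05,-0.05,2.7],0],[0,[0.05,-0.05,2.7],0],[-0.5,[0.05,-0.05,2.7],0],[-1,[0.05,-0.05,2.7],0],[-1,[0.05,-0.05,2.7],0],[-1,[0.05,-0.05,2.7],0],[-1,[0.05,-0.05,2.7],0],[-1,[0.05,-0.05,2.7],0],[-1,[0.05,-0.05,2.7],0],[-1,[0.05,-0.05,2.7],0]]' 60
python3 -c "
from cell import manip
s=manip.read_state();print(s['moment'],s['joints'])"
```

```text
clock: 4.4
eef_pos: [511.5, 277.4, 132.6]
eef_rot: [-3.141, 0.0, 2.859]
wrist_force: [-1.6, -2.5, 2.8]
finger_gap: 15.4
finger_force: 60.0
[-0.48726836  0.12717121 -0.02432504] [ 4.33959095e-01  4.52245786e-01  1.52259719e+00 -1.42152957e-04
  1.16678054e+00 -8.54039992e-01]
```

```bash
python3 -m creep '[[-1,[0,0,0],1.5],[-1,[0,0,0],3],[-1,[0,0,0],4.5],[-1,[0,0,0],5],[-1,[0,0,0],5],[-1,[0,0,0],5]]' 60
cat > st.py <<'E'
from h import *
from cell import manip
s=manip.read_state();print('M',s['moment'].round(3),'yaw',s['eef_rot'][2],'turned',round((2.859-s['eef_rot'][2])%6.283,4),'j6',s['joints'][5].round(3),'eff6',s['effort'][5].round(3))
E
python3 st.py
```

```text
clock: 5.0
eef_pos: [511.5, 277.4, 132.7]
eef_rot: [3.142, -0.0, 2.424]
wrist_force: [-3.0, -2.1, 4.7]
finger_gap: 15.8
finger_force: 60.0
M [-0.498  0.342 -0.24 ] yaw 2.424151835149033 turned 0.4348 j6 -0.419 eff6 -0.126
```

```bash
for k in 1; do python3 -m creep '[[-1,[0,0,0],0.5],[-1,[0,0,0],1],[-1,[0,0,0],1.5]]' >/dev/null; python3 st.py; python3 -m creep '[[-1,[0,0,0],0.5]]' > /dev/null; python3 st.py;  python3 -m creep '[[-1,[0,0,0],0.5]]' > /dev/null; python3 st.py; python3 -m creep '[[-1,[0,0,0],0]]' ; python3 st.py; done
python3 - <<'E'
from h import *
from cell import manip
i=manip.camera("wrist");cv2.imwrite("pics/w3.png",i[100:300,130:380,::-1])
E
```

```text
M [-0.534  0.113  0.162] yaw 2.29207396926863 turned 0.5669 j6 -0.287 eff6 -0.749
M [-0.537  0.111  0.252] yaw 2.248488419874473 turned 0.6105 j6 -0.244 eff6 -0.7
M [-0.539  0.195  0.28 ] yaw 2.204911350703538 turned 0.6541 j6 -0.2 eff6 -0.675
clock: 5.6
eef_pos: [511.6, 277.4, 132.6]
eef_rot: [3.141, 0.0, 2.205]
wrist_force: [-2.4, -3.3, 4.7]
finger_gap: 15.6
finger_force: 60.0
M [-0.6    0.185 -0.148] yaw 2.205199341044515 turned 0.6538 j6 -0.2 eff6 0.636
```

View pics/w3.png

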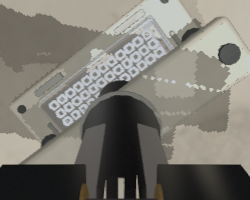

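The crop shows the white mark still between the fingers at (121,188), so the knob follows the tool. The moving moment is about 0.26 N m, as stated. Now I creep on and sample the moment at every row.

```bash
C="python3 -m creep"; 
python3 -m creep '[[-1,[0,0,0],0.5],[-1,[0,0,0],1]]' >/dev/null; python3 st.py
python3 -m creep '[[-1,[0,0,0],0.5]]' >/dev/null; python3 st.py
python3 -m creep '[[-1,[0,0,0],0.5]]' >/dev/null; python3 st.py
python3 -m creep '[[-1,[0,0,0],0.5]]' >/dev/null; python3 st.py
python3 -m creep '[[-1,[0,0,0],0.5]]' >/dev/null; python3 st.py
python3 -m creep '[[-1,[0,0,0],0.5]]' >/dev/null; python3 st.py
```

```text
M [-0.644  0.227  0.182] yaw 2.1181633204139256 turned 0.7408 j6 -0.113 eff6 -0.76
M [-0.651  0.136  0.165] yaw 2.0743996471064703 turned 0.7846 j6 -0.069 eff6 -0.686
M [-0.669  0.137  0.239] yaw 2.030756776004293 turned 0.8282 j6 -0.026 eff6 -0.679
M [-0.667  0.111  0.199] yaw 1.987155827644607 turned 0.8718 j6 0.018 eff6 -0.677
M [-0.628  0.199  0.208] yaw 1.9435045903925616 turned 0.9155 j6 0.061 eff6 -0.675
M [-0.625  0.107  0.271] yaw 1.8998929051425906 turned 0.9591 j6 0.105 eff6 -0.675
```

The joint-6 effort is much smoother: baseline −0.676 while moving, and the target is about 0.12 more.

```bash
python3 -m creep '[[-1,[0,0,0],0.5]]' >/dev/null; python3 st.py
python3 -m creep '[[-1,[0,0,0],0.5]]' >/dev/null; python3 st.py
python3 -m creep '[[-1,[0,0,0],0.5]]' >/dev/null; python3 st.py
python3 -m creep '[[-1,[0,0,0],0.5]]' >/dev/null; python3 st.py
python3 -m creep '[[-1,[0,0,0],0.5]]' >/dev/null; python3 st.py
python3 -m creep '[[-1,[0,0,0],0.5]]' >/dev/null; python3 st.py
```

```text
M [-0.619  0.22   0.259] yaw 1.8562338430494945 turned 1.0028 j6 0.149 eff6 -0.674
M [-0.718  0.085  0.188] yaw 1.8125677086072072 turned 1.0464 j6 0.192 eff6 -0.674
M [-0.675  0.129  0.192] yaw 1.7689487535629174 turned 1.0901 j6 0.236 eff6 -0.674
M [-0.637  0.154  0.216] yaw 1.7253392683359339 turned 1.1337 j6 0.28 eff6 -0.674
M [-0.631  0.14   0.219] yaw 1.6816716422631135 turned 1.1773 j6 0.323 eff6 -0.674
M [-0.678  0.146  0.218] yaw 1.6380561837287306 turned 1.2209 j6 0.367 eff6 -0.674
```

```bash
python3 -m creep '[[-1,[0,0,0],0.5]]' >/dev/null; python3 st.py
python3 -m creep '[[-1,[0,0,0],0.5]]' >/dev/null; python3 st.py
python3 -m creep '[[-1,[0,0,0],0.5]]' >/dev/null; python3 st.py
python3 -m creep '[[-1,[0,0,0],0.5]]' >/dev/null; python3 st.py
python3 -m creep '[[-1,[0,0,0],0.5]]' >/dev/null; python3 st.py
python3 -m creep '[[-1,[0,0,0],0.5]]' >/dev/null; python3 st.py
```

```text
M [-0.636  0.157  0.257] yaw 1.5944639031006602 turned 1.2645 j6 0.41 eff6 -0.674
M [-0.726  0.152  0.205] yaw 1.5507855686018561 turned 1.3082 j6 0.454 eff6 -0.674
M [-0.739  0.154  0.249] yaw 1.5071811099269103 turned 1.3518 j6 0.498 eff6 -0.674
M [-0.676  0.167  0.218] yaw 1.4635267684241342 turned 1.3955 j6 0.541 eff6 -0.674
M [-0.684  0.117  0.262] yaw 1.4198934208709137 turned 1.4391 j6 0.585 eff6 -0.674
M [-0.7    0.131  0.25 ] yaw 1.376323350772794 turned 1.4827 j6 0.629 eff6 -0.673
```

```bash
python3 -m creep '[[-1,[0,0,0],0.5]]' >/dev/null; python3 st.py
python3 -m creep '[[-1,[0,0,0],0.5]]' >/dev/null; python3 st.py
python3 -m creep '[[-1,[0,0,0],0.5]]' >/dev/null; python3 st.py
python3 -m creep '[[-1,[0,0,0],0.5]]' >/dev/null; python3 st.py
```

```text
M [-0.655  0.154  0.234] yaw 1.3326222288729888 turned 1.5264 j6 0.672 eff6 -0.674
M [-0.677  0.116  0.176] yaw 1.2890296310774523 turned 1.57 j6 0.716 eff6 -0.672
M [-0.638  0.11   0.257] yaw 1.245372319397571 turned 1.6136 j6 0.76 eff6 -0.674
M [-0.669  0.15   0.258] yaw 1.2017892585839949 turned 1.6572 j6 0.803 eff6 -0.673
```

```bash
python3 -m creep '[[-1,[0,0,0],0.5]]' >/dev/null; python3 st.py
python3 -m creep '[[-1,[0,0,0],0.5]]' >/dev/null; python3 st.py
python3 -m creep '[[-1,[0,0,0],0.5]]' >/dev/null; python3 st.py
python3 -m creep '[[-1,[0,0,0],0.5]]' >/dev/null; python3 st.py
```

```text
M [-0.641  0.096  0.252] yaw 1.1581469745751858 turned 1.7009 j6 0.847 eff6 -0.674
M [-0.702  0.173  0.26 ] yaw 1.1144869717155057 turned 1.7445 j6 0.89 eff6 -0.674
M [-0.721  0.12   0.276] yaw 1.0708154175641462 turned 1.7882 j6 0.934 eff6 -0.674
M [-0.682  0.073  0.207] yaw 1.0271909380056852 turned 1.8318 j6 0.978 eff6 -0.673
```

```bash
python3 -m creep '[[-1,[0,0,0],0.5]]' >/dev/null; python3 st.py
python3 -m creep '[[-1,[0,0,0],0.5]]' >/dev/null; python3 st.py
python3 -m creep '[[-1,[0,0,0],0.5]]' >/dev/null; python3 st.py
python3 - <<'E'
from h import *
from cell import manip
i=manip.camera("side");cv2.imwrite("pics/s3.png",cv2.resize(i[150:270,215:325,::-1],None,fx=5,fy=5,interpolation=2))
E
```

```text
M [-0.664  0.167  0.236] yaw 0.9835173853949806 turned 1.8755 j6 1.021 eff6 -0.673
M [-0.738  0.081  0.259] yaw 0.9399972755128889 turned 1.919 j6 1.065 eff6 -0.648
M [-0.712  0.181  0.27 ] yaw 0.8963380442553903 turned 1.9627 j6 1.109 eff6 -0.623
```

View pics/s3.png

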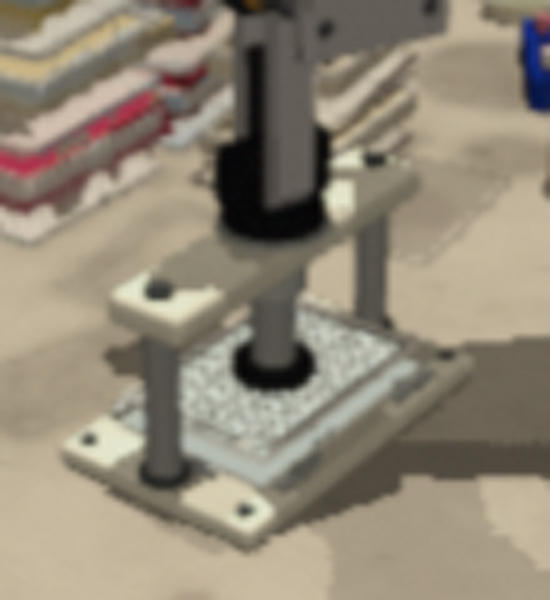

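The side crop shows the foot down on the plate at (273,365). The joint effort has started to rise by 0.026 per row, which matches 0.6 N m/rad. That puts contact near 1.878 rad with about 5 N now, so about 0.115 rad more is needed.

```bash
python3 -m creep '[[-1,[0,0,0],0.4]]' >/dev/null; python3 st.py
python3 -m creep '[[-1,[0,0,0],0.5]]' >/dev/null; python3 st.py
python3 -m creep '[[-1,[0,0,0],0.4]]' >/dev/null; python3 st.py
```

```text
M [-0.781  0.107  0.132] yaw 0.8630242601788052 turned 1.996 j6 1.142 eff6 -0.716
M [-0.728  0.123  0.235] yaw 0.8186504065603641 turned 2.0403 j6 1.186 eff6 -0.806
M [-0.77   0.154  0.3  ] yaw 0.7834748559121467 turned 2.0755 j6 1.221 eff6 -0.239
```

```bash
python3 -m creep '[[-1,[0,0,0],0.1]]' >/dev/null; python3 st.py
python3 -m creep '[[-1,[0,0,0],0.1]]' >/dev/null; python3 st.py
python3 -m creep '[[-1,[0,0,0],0.1]]' >/dev/null; python3 st.py
```

```text
M [-0.822  0.174  0.399] yaw 0.7749680113206705 turned 2.084 j6 1.23 eff6 0.579
M [-0.832  0.099  0.388] yaw 0.7671235470229549 turned 2.0919 j6 1.238 eff6 0.208
M [-0.826  0.081  0.406] yaw 0.7585271432661311 turned 2.1005 j6 1.246 eff6 0.179
```

Foot load is about 13 N, both by angle (0.222 rad × 60 N/rad) and by moment. Releasing and rising.

```bash
python3 -m creep '[[-1,[0,0,0],0],[-0.3,[0,0,0],0],[0,[0,0,0],0],[0,[0,0,0],0],[0,[0,0,0],0],[0,[0,0,0],0],[0,[0,0,-0.5],0],[0,[0,0,-2],0],[0,[0,0,-5],0],[0,[0,0,-9],0],[0,[0,0,-11],0],[0,[0,0,-11],0]]'
python3 -m creep '[[0,[0,0,0],0],[0,[0,0,0],0],[0,[0,0,0],0]]'
python3 - <<'E'
from h import *
from cell import manip
a=manip.camera("side")[140:330,150:390,::-1];b=manip.camera("wrist")[:,:,::-1]
o=np.zeros((400,800,3),np.uint8);o[:238,:300]=cv2.resize(a,(300,238));o[:375,300:800]=cv2.resize(b,(500,375));cv2.imwrite("pics/end.png",o)
E
```

```text
clock: 10.5
eef_pos: [512.3, 277.9, 246.1]
eef_rot: [3.14, -0.005, 0.756]
wrist_force: [1.0, -0.3, 0.9]
finger_gap: 46.8
finger_force: 0.0
clock: 10.8
eef_pos: [511.2, 277.3, 241.2]
eef_rot: [-3.141, 0.002, 0.756]
wrist_force: [-0.3, -0.3, 0.0]
finger_gap: 46.9
finger_force: 0.0
```

View pics/end.png

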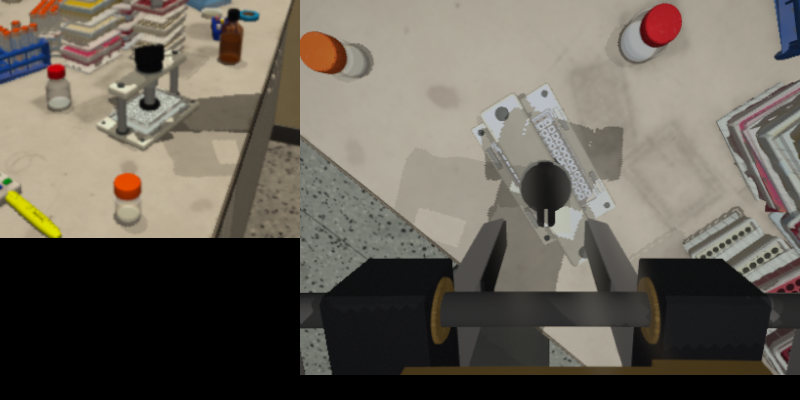

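The final picture shows the bar still aligned with the tool, its mark at (546,215), so the knob stayed at about 2.1 rad. The plate is in its nest, the bottles and the vial are upright, and the gripper is clear.

```bash
python3 -c "
from cell import manip
print(manip.sign_off())"
```

```text
the job is handed in; nothing more can be done
None
```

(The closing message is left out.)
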